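# Tip a foam brick into the cutting jig

### The job

The block of floral foam stands on end in the cutting jig. Without picking it up or pinching it, push it near its top so that it tips over towards the jig's stop and comes to lie flat inside the outline marked on the board, still clear of the stop; then push it gently along the board from behind until its end sits flat against the stop, and leave it there inside the outline. Leave the other things where they stand.

Things in the scene. Friction and masses are not known exactly. Their poses are not given: they have to be found in the camera images.
- jig: Fixed cutting jig: plywood board 320 x 180 x 12 mm flat on the table, with a wooden stop bar across one end. Origin: centre of the board's underside; x along the board towards the stop, y left across it, z up. Board top at z = 12 mm; stop over the full width from x = 120 mm (the face the foam goes against) to 146 mm, top at z = 44 mm. Small tick marks stand left of the outline.
- outline (a point): Centre of the marked outline, on the board's top, 30 mm from the jig's origin along x; axes as the jig's. Dark inlaid lines 4 mm wide: near line at jig x = -60 mm, side lines at jig y = +65 and -65 mm; the far side is the stop's face (180 x 130 mm in all).
- stop_face (a point): Middle of the foot of the stop's face, at board height: the foam's leading end must finally sit flat on this face; axes as the jig's.
- foam: Green floral foam block, rigid, about 50 g. Own axes: x its 62 mm width, y its 100 mm length, z its 45 mm thickness. Origin: middle of one broad face; the block reaches 45 mm from it along own +z. At the start it stands on end on the board, across the outline's near line, own y up, own z towards the stop (turned up to 0.1 rad, up to 12 mm off the board's middle line).
- foam_center (a point): Centre of the foam block; axes as the block's. Pushed within 20 mm of its top towards the stop, the block pivots about its lower edge facing the stop, overbalances once the top has gone about 40 mm, and falls on its broad face without sliding far.
- foam_head (a point): Centre of the block's end face that is on top at the start and leads towards the stop once tipped (50 mm from the block's centre along its own +y).
- foam_foot (a point): Centre of the block's opposite end face, on which it stands at the start and which is to be pushed once it lies (50 mm from the centre along own -y).
- duck: Bystander: yellow rubber duck, loose, 56 x 46 x 42 mm high, beside the board. Origin: centre of its underside.
- pot: Bystander: small terracotta pot, loose, 58 mm across, 45 mm high, beside the board. Origin: centre of its underside.
- glue: Bystander: small brown dropper bottle with a black top, loose, 33 mm across, 102 mm high, beside the board. Origin: centre of its underside.

How it is judged (in metres and radians):
On the way:
1. the foam has been tipped over towards the stop and lies flat inside the outline, clear of the stop (angle between foam's own y axis and vertical between 1.5 and 1.64 rad and z of foam_center in the frame of jig below 0.042 m and angle between the z axis of foam and the z axis of jig, either way round below 0.1 rad and y of foam_head in the frame of jig between -0.034 and 0.034 m and y of foam_foot in the frame of jig between -0.034 and 0.034 m and x of foam_foot in the frame of jig above -0.062 m and x of foam_head in the frame of jig below 0.11 m and linear speed of foam below 0.1 m/s), for 0.1 s.
At the end, for the whole second after the job is handed in: The foam lies flat on its broad face on the board inside the outline (both ends' centres within 34 mm of the board's middle line), its leading end against the stop (centre within 6 mm, square within 0.08 rad), at rest; the bystanders still stand (angle between foam's own y axis and vertical between 1.5 and 1.64 rad and z of foam_center in the frame of jig below 0.042 m and angle between the z axis of foam and the z axis of jig, either way round below 0.1 rad and y of foam_head in the frame of jig between -0.034 and 0.034 m and y of foam_foot in the frame of jig between -0.034 and 0.034 m and x of foam_foot in the frame of jig above -0.062 m and x of foam_head in the frame of jig above 0.114 m and angle between the y axis of foam and the x axis of jig, either way round below 0.08 rad and linear speed of foam below 0.02 m/s and angle between each of duck, pot, glue's own z axis and vertical below 0.2 rad); the robot touches nothing.
It fails at once if the foam is lifted off the board (z of foam_center in the frame of jig above 0.073 m or (angle between foam's own y axis and vertical above 1.4 rad and z of foam_center in the frame of jig above 0.052 m)).
It fails at once if the foam is squeezed or pressed hard (over 30 N) (contact force between the fingers and foam above 30 N).
It fails at once if the duck is disturbed (moved over 20 mm) (distance of duck from where it was at the start of the episode above 0.02 m).
It fails at once if the pot is disturbed (moved over 20 mm) (distance of pot from where it was at the start of the episode above 0.02 m).
It fails at once if the glue is disturbed (moved over 20 mm) (distance of glue from where it was at the start of the episode above 0.02 m).
It also fails if it takes over 40 s, if anything falls off the work surface, if the arm or the gripper's body presses on something with over 40 N, if the wrist force passes 120 N, or if a joint passes its speed limit or range.

### The arm

A 6-joint arm with a two-finger parallel gripper is mounted at the origin on the work surface; the furniture and walls round the work are solid. World frame = base frame: x ahead of the robot, y to its left, z up, the work surface at z = 0. Lengths are in mm, angles in rad, forces in N, time in s.
With the tool pointing down it reaches from about 350 to 975 mm from the base axis. Payload 7.1 kg.
Tool frame: the origin (TCP) lies at the very end of the fingers, on their centre line; the grasp point (between the pads) lies 19 mm behind it; z points along the fingers, y is the line along which they close (so a half turn about z gives the same grasp; the last joint's range is limited). The gripper opens to 88 mm and grips with 3 to 60 N. Pads are 20 mm wide; open, the fingers measure 115 mm over their backs; the gripper's body (75 mm by 178 mm) begins 61 mm behind the grasp point.
Start: joints at [-1.142, 0.423, 1.63, -0, 1.089, -0.019], TCP at [270.629, -563.351, 222.675] pointing down, gripper open.
Joint ranges: [-3, 3], [-0.9, 2.11], [0.09, 2.58], [-1.31, 4.45], [0.11, 2.69], [-2.54, 2.54]. Speed limits (rad/s): [2.39, 2.39, 3.01, 3.14, 3.14, 3.14].

### API

Orientations are given as a rotation vector (axis times angle).
In Python, from workcell import sensors, imaging, close_job gives the robot as it stands. The module is installed in compiled form; this text tells all that it offers.
- The arm moves only by the tool servo_tool, never from a script. Its argument "steps" is a list of rows, each a list of 3 entries, a list of its own where there are three numbers: the shift along the world's x, y, z in m, then the turn, a rotation vector about the world's x, y, z in degrees, then the opening, from -1 (shut) to 1 (fully open). A call has exactly 8 rows; each row shifts and turns the commanded pose from where the row before left it; what a row does not reach is not made up. A row lasts 1/12 s, in which the tool goes at most 41.7 mm and 7.16 degrees, less where a joint would pass 70% of its speed; a pose out of reach is approached as far as the arm can. A call is refused whole if a number of a shift passes 0.0417 or a number of a turn 7.16, either way. A call with a gripper value outside its range is refused whole. The fingers move at their own pace and stop on an object; the grip force is fixed at half the most. Time passes only in rows, so rows that do not move let the fingers close, or fill a call up. It gives the time, the measured TCP pose, the force, the opening and the grip force at its end, in the units of the state.
- sensors.get_obs(): the state, without advancing time (a new reading comes with each control period).
- imaging.get_image(name): name is "scene" or "top"; returns a dict with "color" (480x640x3 uint8, blue, green, red), "range_z" (480x640 float32, mm along the optical axis (not along the pixel's ray), 0 where there is no reading), "vertical_fov" (degrees; the focal length in pixels is half the picture's height over the tangent of half this angle, whatever the lens; pixels are square), "cx", "cy" (the principal point, pixels), "k1" (the pictures are not rectified: a ray, as slopes to the right and down, at radius r is drawn at 1 + k1 r^2 times it, then the intrinsics apply), "rvec" (rotation vector, rad) and "tvec" (3), from world to camera coordinates, as OpenCV has them. Camera axes: x right, y down, z forward; pixel columns grow to the right and rows downward; lengths in mm; the calibration is good to about 2 mm. A picture is of the moment at which its call begins.
- close_job(): hands the job in; it is judged then, once.
The state is a dict: "t": time; "qpos": joint angles; "qvel": joint speeds; "joint_torque": joint torques, N m; "ee_pos": TCP position; "orientation": TCP orientation; "ft_force": force on the tool from outside, world axes, zero at the start; "moment": the same for the moment, N m; "width": finger opening in mm; "grasp_force": force on a finger pad.
Only numpy, scipy, OpenCV 4.12 (cv2) and the standard library are available. Lean on these libraries where they do the work, as an engineer would, in place of code of your own. Each camera call takes 0.05 s, during which the arm holds its last target. There are 200 camera calls.

## Working session

There is one attempt and no reset: what is moved stays moved. The work goes in short steps, Python scripts to look and compute and a tool call to move; the robot and the scene stay as the last step left them, time stands still between calls to the robot, and variables do not carry over. Pictures are saved under pics/ and viewed, at most 10 in all, crops included, and the job is handed in when it is done.

Besides the shell and the picture viewer there is one more tool, called after "Request:" as name([rows], argument=value, ...), one row to a line, values as JSON. servo_tool: Moves the arm, as the interface text tells. Its arguments: {"type":"object","properties":{"steps":{"type":"array"}},"required":["steps"]}

```bash
mkdir -p pics; cat > h.py <<'E'
import numpy as np, cv2
from workcell import sensors, imaging
def grab(name):
    return imaging.get_image(name)
def K(im):
    h=im['color'].shape[0]; f=h/2/np.tan(np.radians(im['vertical_fov'])/2)
    return f
def pts(im,uv,dep=None,zplane=None):
    uv=np.atleast_2d(np.asarray(uv,float)); f=K(im)
    d=(uv-[im['cx'],im['cy']])/f; s=d.copy()
    for _ in range(20): s=d/(1+im['k1']*(s**2).sum(1,keepdims=True))
    r=np.c_[s,np.ones(len(s))]
    R=cv2.Rodrigues(np.asarray(im['rvec'],float))[0]; t=np.asarray(im['tvec'],float).ravel()
    c=-R.T@t; w=r@R
    if zplane is not None: return c+w*((zplane-c[2])/w[:,2])[:,None]
    return c+w*np.asarray(dep,float).reshape(-1,1)
def cloud(im):
    v,u=np.mgrid[0:480,0:640]; z=im['range_z']
    P=pts(im,np.c_[u.ravel(),v.ravel()],z.ravel()).reshape(480,640,3); P[z<=0]=np.nan
    return P
E
python3 - <<'E'
from h import *
for n in('scene','top'):
    im=grab(n); cv2.imwrite(f'pics/{n}0.png',im['color']); print(n,im['vertical_fov'],im['cx'],im['cy'],im['k1'],im['rvec'],im['tvec'])
    np.save(f'{n}0.npy',im,allow_pickle=True)
    P=cloud(im);hsv=cv2.cvtColor(im['color'],cv2.COLOR_BGR2HSV)
    m=cv2.inRange(hsv,(35,60,30),(90,255,255))>0; Q=P[m]
    print(m.sum(),np.nanmin(Q,0),np.nanmax(Q,0),np.nanmedian(Q,0))
print(sensors.get_obs())
E
```

```text
scene 56.9282603865861 326.51668471387353 237.38299063893638 0.02820502699283654 [ 0.55939206 -2.43857921  1.4599182 ] [606.86130659 147.32401776 834.55383255]
2266 [ 131.53285434 -287.6935967  -750.15058658] [2796.51805145  549.54355389  497.03732744] [567.81439189 113.47448475  50.3979444 ]
top 46.18146272255148 317.9346492641505 232.98036263019853 0.0023485808136722987 [ 2.15386953 -2.16913169  0.12029162] [120.4317614  635.98816207 944.70770664]
1140 [ 288.6036331  -372.6384849    -3.19908662] [611.8939616  535.19931655 118.04688933] [576.45609555  87.28689426 112.81319203]
{'t': 0.1, 'qpos': array([-1.14201212e+00,  4.23774022e-01,  1.63061551e+00,  1.30730965e-05,
        1.08858063e+00, -1.89748828e-02]), 'qvel': array([ 0.00171399, -0.00271767, -0.00067836,  0.00061257,  0.00073613,
        0.00046358]), 'joint_torque': array([ 2.53239887e-04, -5.45615315e+01, -2.74325877e+01,  6.45283889e-02,
        1.88026205e-02, -4.82318569e-05]), 'ee_pos': array([ 270.42323215, -562.91061532,  221.9726675 ]), 'orientation': array([-3.06187417e+00, -6.97168327e-01,  4.22288248e-04]), 'ft_force': array([ 0.46697541, -0.7790667 ,  0.04762196]), 'moment': array([-0.01359751, -0.0241422 ,  0.03852401]), 'grasp_force': 0.0, 'width': 87.76348554726718}
```

View pics/scene0.png

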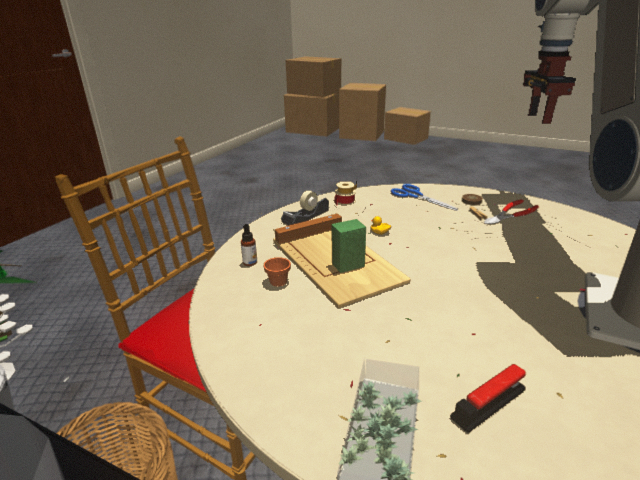

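View pics/top0.png

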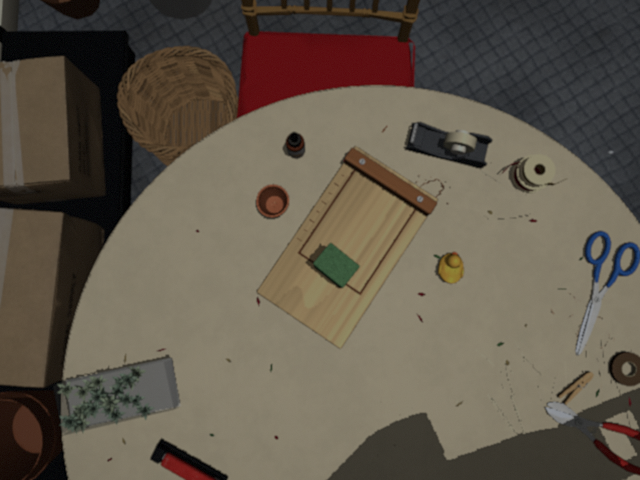

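The top view shows the foam standing at about (337,265), the stop bar from (352,155) to (432,208), the board's near corners at (258,290) and (342,348), the duck at (450,267), the pot at (272,201) and the glue at (294,145). The scene view agrees, with the foam at (348,246) and the stop at (308,229).

```bash
cat >> h.py <<'E'
def rect(Q):
    r=cv2.minAreaRect(Q[:,:2].astype(np.float32)); return r, cv2.boxPoints(r)
def jigT(c,th):
    R=np.array([[np.cos(th),-np.sin(th)],[np.sin(th),np.cos(th)]]); return lambda p:(np.atleast_2d(p)[:,:2]-c)@R, lambda q: np.atleast_2d(q)@R.T+c
E
python3 - <<'E'
from h import *
im=np.load('top0.npy',allow_pickle=True).item(); P=cloud(im)
c=im['color'];hsv=cv2.cvtColor(c,cv2.COLOR_BGR2HSV)
# board quad refined from image corners
for z,uv in ((12,[(258,290),(342,348)]),(44,[(357,148),(437,207)])):print('rays',pts(im,uv,zplane=z).round(1))
g=cv2.inRange(hsv,(35,60,30),(90,255,255))>0
reg=np.zeros_like(g);reg[225:300,300:375]=1
Q=P[g&reg];print('foam top z',np.nanpercentile(Q[:,2],[5,50,95]))
m=(g&reg).astype(np.uint8); Q=pts(im,np.argwhere(g&reg&(P[...,2]>100))[:,::-1],zplane=112);print('top rect',rect(Q))
h=P[...,2]
poly=np.zeros((480,640),np.uint8);cv2.fillPoly(poly,[np.array([(345,140),(450,200),(345,360),(245,295)])],1)
Z=h[poly>0];print(np.histogram(Z[np.isfinite(Z)],bins=np.arange(-6,130,4)))
B=poly>0
S=P[B&(h>36)&(h<52)&~g];print('stop',len(S),np.median(S[:,2]),rect(S))
b=P[B&(h>6)&(h<18)&~g];print('board',len(b),np.median(b[:,2]),rect(b))
for n,(u,v) in dict(duck=(450,267),pot=(272,201),glue=(294,145)).items(): 
    q=P[v-14:v+15,u-14:u+15].reshape(-1,3);q=q[q[:,2]>12];print(n,np.median(q,0).round(0),q[:,2].max())
# scene: foam
im=np.load('scene0.npy',allow_pickle=True).item(); P=cloud(im);hsv=cv2.cvtColor(im['color'],cv2.COLOR_BGR2HSV)
g=cv2.inRange(hsv,(35,60,30),(90,255,255))>0; reg=np.zeros_like(g);reg[215:280,325:372]=1
Q=P[g&reg];print('scene foam z',np.nanpercentile(Q[:,2],[1,50,99])); T=Q[Q[:,2]>109];print(len(T),rect(T))
print(rect(Q))
E
```

```text
rays [[539.  222.6  12. ]
 [437.3  75.4  12. ]]
rays [[785.9  46.2  44. ]
 [679.9 -91.2  44. ]]
foam top z [109.58133543 112.89789091 115.47413   ]
top rect (((577.4501342773438, 87.76838684082031), (61.24836730957031, 44.745662689208984), 50.44397735595703), array([[540.6981  ,  78.404816],
       [575.19714 ,  49.90933 ],
       [614.20215 ,  97.13196 ],
       [579.7031  , 125.62744 ]], dtype=float32))
(array([  253,  3216,  1264,   821, 10064,  4128,    90,    50,    51,
          59,    55,   153,  1022,   375,     4,     2,     5,     4,
           2,     3,     2,     7,     2,     4,     2,     3,     4,
           5,    42,   765,   278,     1,     0]), array([ -6,  -2,   2,   6,  10,  14,  18,  22,  26,  30,  34,  38,  42,
        46,  50,  54,  58,  62,  66,  70,  74,  78,  82,  86,  90,  94,
        98, 102, 106, 110, 114, 118, 122, 126]))
stop 1579 44.61893399063422 (((650.1884155273438, 43.27666473388672), (179.68411254882812, 218.35357666015625), 55.70127868652344), array([[509.3696 ,  30.57911],
       [689.75385, -92.4648 ],
       [791.0072 ,  55.97422],
       [610
[... 294 characters left out ...]
 239.58456 ]], dtype=float32))
duck [ 576. -114.   22.] 45.03547766112308
pot [703. 201.  33.] 51.24916118789179
glue [788. 155.  62.] 104.6269398119174
scene foam z [ 13.40537195  73.4260524  111.3141857 ]
259 (((578.9964599609375, 90.43359375), (61.88138198852539, 45.139556884765625), 50.63541030883789), array([[541.923  ,  80.8275 ],
       [576.82153,  52.1976 ],
       [616.06995, 100.03969],
       [581.1714 , 128.66959]], dtype=float32))
(((622.17724609375, -17.429031372070312), (68.98229217529297, 300.4747009277344), 22.615985870361328), array([[ 532.56415,  107.99184],
       [ 648.1126 , -169.37724],
       [ 711.79034, -142.8499 ],
       [ 596.2419 ,  134.51918]], dtype=float32))
```

Request:
servo_tool([
  [[0.0113,0.0284,0],[0,0,4.78],-0.5],
  [[0.0113,0.0284,0],[0,0,4.78],-0.5],
  [[0.0113,0.0284,0],[0,0,4.78],-0.5],
  [[0.0113,0.0284,0],[0,0,4.78],-0.5],
  [[0.0113,0.0284,0],[0,0,4.78],-0.5],
  [[0.0113,0.0284,0],[0,0,4.78],-0.5],
  [[0.0113,0.0284,0],[0,0,4.78],-0.5],
  [[0.0113,0.0284,0],[0,0,4.78],-0.5],
])

```text
t: 0.77
ee_pos: [361.1, -334.6, 222.4]
orientation: [-2.662, -1.667, 0.0]
ft_force: [-0.0, -0.1, 0.6]
width: 38.2
grasp_force: 0.0
```

Request:
servo_tool([
  [[0.0113,0.0284,0],[0,0,4.78],-0.5],
  [[0.0113,0.0284,0],[0,0,4.78],-0.5],
  [[0.0113,0.0284,0],[0,0,4.78],-0.5],
  [[0.0113,0.0284,0],[0,0,4.78],-0.5],
  [[0.0113,0.0284,0],[0,0,4.78],-0.5],
  [[0.0113,0.0284,0],[0,0,4.78],-0.5],
  [[0.0113,0.0284,0],[0,0,4.78],-0.5],
  [[0.0113,0.0284,0],[0,0,4.78],-0.5],
])

```text
t: 1.43
ee_pos: [451.5, -107.4, 222.6]
orientation: [-1.969, -2.448, 0.0]
ft_force: [0.5, -0.7, -0.3]
width: 21.8
grasp_force: 0.0
```

Request:
servo_tool([
  [[0.0113,0.0284,0],[0,0,4.78],-0.5],
  [[0.0113,0.0284,0],[0,0,4.78],-0.5],
  [[0.0113,0.0284,0],[0,0,4.78],-0.5],
  [[0.0113,0.0284,0],[0,0,4.78],-0.5],
  [[0.0113,0.0284,0],[0,0,4.78],-0.5],
  [[0.0113,0.0284,0],[0,0,4.78],-0.5],
  [[0.0113,0.0284,0],[0,0,4.78],-0.5],
  [[0,0,0],[0,0,4.78],-0.5],
])

```text
t: 2.1
ee_pos: [532.2, 93.9, 222.6]
orientation: [1.054, 2.959, 0.003]
ft_force: [0.4, 0.0, 0.1]
width: 21.9
grasp_force: 0.0
```

```bash
python3 - <<'E'
from h import *
from scipy.spatial.transform import Rotation as Ro
o=sensors.get_obs();print(o['t'],o['ee_pos'],o['width'],o['qpos'].round(2));R=Ro.from_rotvec(o['orientation']).as_matrix();print(R.round(3),np.degrees(np.arctan2(R[1,1],R[0,1])))
# jig lines from the saved top picture: stop top rect
im=np.load('top0.npy',allow_pickle=True).item(); P=cloud(im);h=P[...,2]
poly=np.zeros((480,640),np.uint8);cv2.fillPoly(poly,[np.array([(345,140),(450,195),(440,225),(335,165)])],1)
S=P[(poly>0)&(h>38)&(h<52)];print('stop',len(S),rect(S))
th=np.radians(-34.8);J,W=jigT(np.array([0,0]),th)
c=np.median(J(S),0);print('stop centre along/across',c)
print('foam centre rel',J([578,89])-c+[133,0])
im=grab('scene');cv2.imwrite('pics/s1.png',im['color'][100:340,200:520])
E
```

```text
2.1 [532.24439385  93.87848197 222.62039094] 21.926331150749192 [ 0.15  0.3   1.82  0.    1.02 -0.74]
[[-0.775  0.632  0.001]
 [ 0.632  0.775  0.001]
 [-0.     0.002 -1.   ]] 50.77753392942375
stop 1543 (((729.0098266601562, -10.503738403320312), (179.70643615722656, 27.508146286010742), 55.90546798706055), array([[667.2518  , -77.202446],
       [690.0317  , -92.62241 ],
       [790.7679  ,  56.19497 ],
       [767.988   ,  71.61494 ]], dtype=float32))
stop centre along/across [603.71626745 406.43653261]
foam centre rel [[-46.88553209  -3.48181088]]
```

View pics/s1.png

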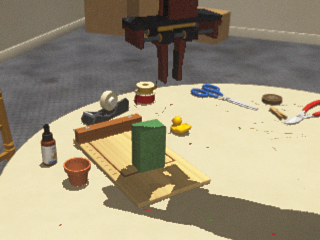

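The fingers hang above and behind the foam, at about (172,70) in the crop, with the foam still standing at (148,148). Next I move behind it and down to z of about 97.

Request:
servo_tool([
  [[0.009,0.025,0],[0,0,0],-0.5],
  [[0,0,-0.025],[0,0,0],-0.5],
  [[0,0,-0.025],[0,0,0],-0.5],
  [[0,0,-0.025],[0,0,0],-0.5],
  [[0,0,-0.025],[0,0,0],-0.5],
  [[0,0,-0.025],[0,0,0],-0.5],
  [[0,0,0],[0,0,0],-0.5],
  [[0,0,0],[0,0,0],-0.5],
])

```text
t: 2.82
ee_pos: [538.3, 114.1, 96.7]
orientation: [-1.066, -2.952, 0.003]
ft_force: [0.2, -0.8, 0.7]
width: 22.1
grasp_force: 0.0
```

Request:
servo_tool([
  [[0.004,-0.0033,0],[0,0,0],-0.5],
  [[0.004,-0.0033,0],[0,0,0],-0.5],
  [[0.004,-0.0033,0],[0,0,0],-0.5],
  [[0.004,-0.0033,0],[0,0,0],-0.5],
  [[0.004,-0.0033,0],[0,0,0],-0.5],
  [[0.004,-0.0033,0],[0,0,0],-0.5],
  [[0,0,0],[0,0,0],-0.5],
  [[0,0,0],[0,0,0],-0.5],
])

```text
t: 3.48
ee_pos: [563.8, 94.8, 97.7]
orientation: [1.066, 2.955, 0.0]
ft_force: [0.1, 0.1, 0.0]
width: 21.9
grasp_force: 0.0
```

```bash
python3 - <<'E'
from h import *
o=sensors.get_obs();print(o['t'],o['ee_pos'],o['ft_force'])
im=grab('scene');cv2.imwrite('pics/s2.png',cv2.resize(im['color'][120:320,220:460],(720,600)))
E
```

```text
3.4833 [563.76032936  94.78845498  97.69462373] [0.07020133 0.14532472 0.01786028]
```

View pics/s2.png

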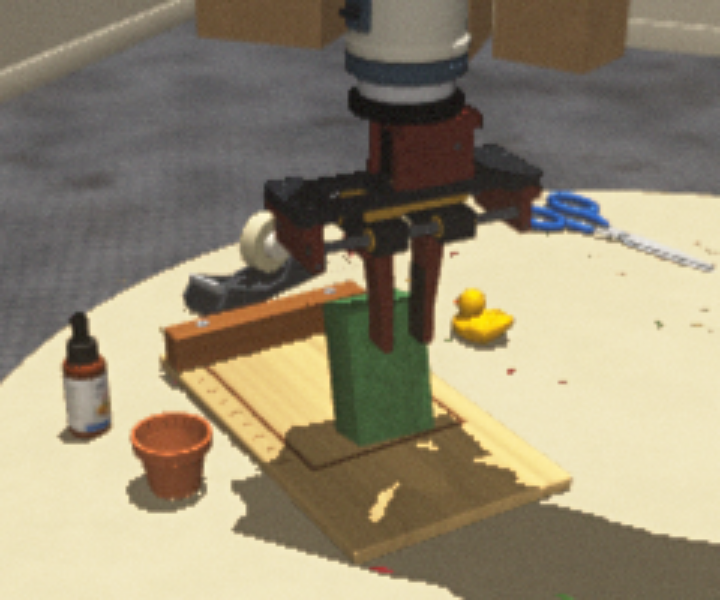

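The fingers, at (380–425,340), bear on the rear face near the foam's top and the block has begun to lean. I keep pushing.

Request:
servo_tool([
  [[0.0042,-0.0029,0],[0,0,0],-0.5],
  [[0.0042,-0.0029,0],[0,0,0],-0.5],
  [[0.0042,-0.0029,0],[0,0,0],-0.5],
  [[0.0042,-0.0029,0],[0,0,0],-0.5],
  [[0.0042,-0.0029,0],[0,0,0],-0.5],
  [[0.0042,-0.0029,0],[0,0,0],-0.5],
  [[0,0,0],[0,0,0],-0.5],
  [[0,0,0],[0,0,0],-0.5],
])

```text
t: 4.2
ee_pos: [588.9, 77.4, 97.6]
orientation: [-1.065, -2.955, 0.0]
ft_force: [0.2, -0.1, -0.1]
width: 22.3
grasp_force: 0.0
```

```bash
cat >> h.py <<'E'
def foam(im):
    P=cloud(im);hsv=cv2.cvtColor(im['color'],cv2.COLOR_BGR2HSV)
    g=cv2.inRange(hsv,(35,60,30),(90,255,255))>0
    J,W=jigT(np.array([618.9,64.1]),np.radians(-34.1)); X=np.nan_to_num(P,nan=-999)
    q=J(X.reshape(-1,3)).reshape(480,640,2)
    g&=(abs(q[...,0])<170)&(abs(q[...,1])<90)&(X[...,2]>5)
    Q=P[g]; return np.c_[J(Q),Q[:,2]]
E
python3 - <<'E'
from h import *
o=sensors.get_obs();print(o['t'],o['ee_pos'],o['ft_force'])
im=grab('scene');cv2.imwrite('pics/s3.png',cv2.resize(im['color'][120:320,220:460],(720,600)))
Q=foam(im);print(len(Q),np.percentile(Q,[1,50,99],axis=0))
E
```

```text
4.2 [588.9351538   77.38743593  97.57958707] [ 0.15357061 -0.07410469 -0.11992952]
1138 [[-26.9278248  -34.06691203  13.45337625]
 [ -3.10083482   5.29556588  50.06119473]
 [ 74.83503203  27.52634606  57.16112436]]
```

View pics/s3.png

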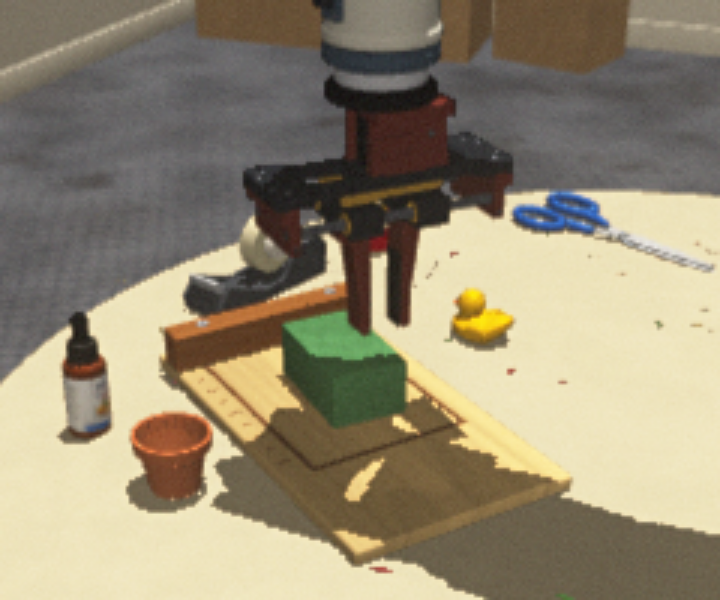

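The foam now lies flat inside the outline (top face around (340,345) in the crop), clear of the stop. I retreat behind it, square the tool to the jig and measure.

Request:
servo_tool([
  [[-0.008,0.0055,0],[0,0,0],-0.5],
  [[-0.016,0.011,0],[0,0,2.5],-0.5],
  [[-0.016,0.011,0],[0,0,2.5],-0.5],
  [[0,0,0],[0,0,0],-0.5],
  [[0,0,0],[0,0,0],-0.5],
  [[0,0,0],[0,0,0],-0.5],
  [[0,0,0],[0,0,0],-0.5],
  [[0,0,0],[0,0,0],-0.5],
])

```text
t: 4.92
ee_pos: [549.5, 104.9, 97.8]
orientation: [0.936, 2.998, 0.0]
ft_force: [1.2, -0.3, 0.1]
width: 22.5
grasp_force: 0.0
```

```bash
python3 - <<'E'
from h import *
J,W=jigT(np.array([618.9,64.1]),np.radians(-34.1))
o=sensors.get_obs();print(o['t'],o['ee_pos'],J(o['ee_pos']))
for n in('scene','top'):
    Q=foam(grab(n)); T=Q[Q[:,2]>52]; print(n,len(T),np.median(T[:,2]),rect(T))
E
```

```text
4.9167 [549.47616653 104.9025315   97.80379142] [[-80.36261301  -5.13475031]]
scene 546 55.08285003102529 (((-5.505485534667969, 5.227287292480469), (67.97988891601562, 174.3770294189453), 74.77013397216797), array([[-98.56081 ,  -4.665182],
       [ 69.69205 , -50.472656],
       [ 87.549835,  15.119757],
       [-80.70302 ,  60.92723 ]], dtype=float32))
top 871 58.061879577452146 (((18.910911560058594, -9.697013854980469), (61.06451416015625, 113.51365661621094), 84.59386444091797), array([[-40.47005 , -34.74612 ],
       [ 72.53869 , -45.4408  ],
       [ 78.29187 ,  15.352093],
       [-34.716866,  26.046772]], dtype=float32))
```

Request:
servo_tool([
  [[0,0,-0.02],[0,0,0],-0.4],
  [[0,0,-0.02],[0,0,0],-0.4],
  [[0,0,-0.015],[0,0,0],-0.4],
  [[0,0,-0.015],[0,0,0],-0.4],
  [[0.006,-0.004,0],[0,0,0],-0.4],
  [[0.006,-0.004,0],[0,0,0],-0.4],
  [[0.006,-0.004,0],[0,0,0],-0.4],
  [[0,0,0],[0,0,0],-0.4],
])

```text
t: 5.68
ee_pos: [569.5, 92.4, 28.9]
orientation: [0.935, 2.996, 0.002]
ft_force: [-0.1, -0.1, -0.2]
width: 26.4
grasp_force: 0.0
```

Request:
servo_tool([
  [[0.004,-0.0027,0],[0,0,0],-0.4],
  [[0.004,-0.0027,0],[0,0,0],-0.4],
  [[0.004,-0.0027,0],[0,0,0],-0.4],
  [[0.004,-0.0027,0],[0,0,0],-0.4],
  [[0.004,-0.0027,0],[0,0,0],-0.4],
  [[0.004,-0.0027,0],[0,0,0],-0.4],
  [[0.004,-0.0027,0],[0,0,0],-0.4],
  [[0.004,-0.0027,0],[0,0,0],-0.4],
])

```text
t: 6.35
ee_pos: [599.0, 71.3, 27.6]
orientation: [-0.935, -2.999, 0.0]
ft_force: [-0.9, 0.5, 1.0]
width: 26.7
grasp_force: 0.3
```

```bash
cat > m.py <<'E'
from h import *
import sys
J,W=jigT(np.array([618.9,64.1]),np.radians(-34.1))
o=sensors.get_obs();print(o['t'],o['ee_pos'],J(o['ee_pos']),o['ft_force'])
for n in('scene','top'):
    im=grab(n);Q=foam(im); T=Q[(Q[:,2]>50)&(Q[:,2]<64)]; print(n,len(T),np.median(T[:,2]),rect(T)[0],np.percentile(Q[:,:2],[1,99],axis=0).ravel())
    if len(sys.argv)>1 and n=='scene': cv2.imwrite(sys.argv[1],cv2.resize(im['color'][160:320,220:420],(750,600)))
E
python3 m.py pics/s4.png
```

```text
6.35 [598.99427802  71.27907749  27.63197089] [[-20.50800959  -5.21521465]] [-0.86034737  0.45828341  0.99387082]
scene 221 55.081272271372654 ((36.905670166015625, -1.5356082916259766), (61.929866790771484, 102.68116760253906), 89.71332550048828) [-46.56204432 -29.60441853  84.89817313  44.68340662]
top 63 57.84729262766098 ((85.50053405761719, 16.854976654052734), (11.349318504333496, 24.2880802154541), 42.59147644042969) [20.61182136 -0.29769918 90.82254708 23.32509485]
```

View pics/s4.png

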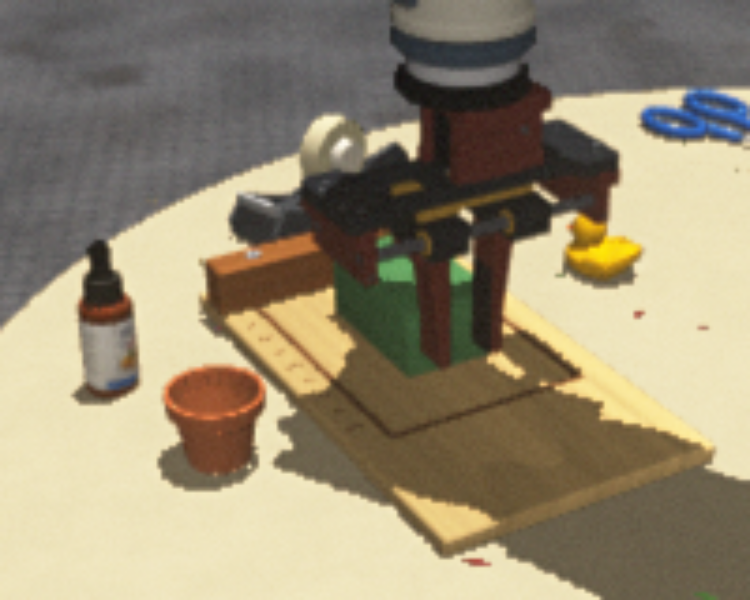

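The foam is now square to the jig, with both fingers on its rear face at about (440,355) and (490,345), and about 32 mm left to the stop.

Request:
servo_tool([
  [[0.003,-0.002,0],[0,0,0],-0.4],
  [[0.003,-0.002,0],[0,0,0],-0.4],
  [[0.003,-0.002,0],[0,0,0],-0.4],
  [[0.003,-0.002,0],[0,0,0],-0.4],
  [[0.003,-0.002,0],[0,0,0],-0.4],
  [[0.003,-0.002,0],[0,0,0],-0.4],
  [[0.003,-0.002,0],[0,0,0],-0.4],
  [[0,0,0],[0,0,0],-0.4],
])

```text
t: 7.12
ee_pos: [620.6, 57.2, 27.8]
orientation: [0.935, 2.998, 0.0]
ft_force: [0.2, -0.0, -0.1]
width: 26.3
grasp_force: 0.0
```

```bash
python3 m.py
```

```text
7.1167 [620.56069599  57.16244004  27.79322794] [[ 5.26462312 -4.81366729]] [ 0.21056245 -0.03091634 -0.13882567]
scene 221 55.02605733897377 ((64.457275390625, -2.5315628051757812), (100.20295715332031, 63.380287170410156), 0.02214646339416504) [-22.27663338 -29.99260951 111.48286146  62.20492933]
top 21 57.716027568806794 ((114.27012634277344, 19.565956115722656), (5.285797595977783, 12.170269012451172), 34.52775192260742) [109.01345617  13.38340218 116.17325349  24.4171246 ]
```

Request:
servo_tool([
  [[0.0008,-0.0005,0],[0,0,0],-0.4],
  [[0.0008,-0.0005,0],[0,0,0],-0.4],
  [[0.0008,-0.0005,0],[0,0,0],-0.4],
  [[0.0008,-0.0005,0],[0,0,0],-0.4],
  [[0,0,0],[0,0,0],-0.4],
  [[0,0,0],[0,0,0],-0.4],
  [[0,0,0],[0,0,0],-0.4],
  [[0,0,0],[0,0,0],-0.4],
])

```text
t: 7.88
ee_pos: [622.9, 55.6, 27.7]
orientation: [0.935, 2.999, 0.0]
ft_force: [-0.1, -0.4, 0.8]
width: 26.0
grasp_force: 0.0
```

Request:
servo_tool([
  [[0.0004,-0.0003,0],[0,0,0],-0.4],
  [[0.0004,-0.0003,0],[0,0,0],-0.4],
  [[0.0004,-0.0003,0],[0,0,0],-0.4],
  [[0.0004,-0.0003,0],[0,0,0],-0.4],
  [[0,0,0],[0,0,0],-0.4],
  [[0,0,0],[0,0,0],-0.4],
  [[0,0,0],[0,0,0],-0.4],
  [[0,0,0],[0,0,0],-0.4],
])

```text
t: 8.55
ee_pos: [623.4, 54.9, 27.7]
orientation: [-0.934, -2.997, 0.0]
ft_force: [-5.7, 2.8, 3.1]
width: 26.3
grasp_force: 3.0
```

```bash
python3 m.py
```

```text
8.55 [623.41994114  54.91211505  27.66990401] [[ 8.89387055 -5.07406783]] [-5.7248943   2.75041165  3.07880191]
scene 220 55.14211827451564 ((68.77011108398438, -1.9172401428222656), (61.26279067993164, 100.62728881835938), 89.71400451660156) [ -6.23720023 -30.99095908 117.40414879  29.46069445]
top 8 58.798966976099734 ((116.77913665771484, 21.922399520874023), (2.0941286087036133, 6.624054908752441), 25.773906707763672) [114.83158241  18.90453722 118.27860242  24.61242438]
```

A steady 6 N shows the foam is bearing on the stop. I back off and then go up.

Request:
servo_tool([
  [[-0.002,0.0013,0],[0,0,0],-0.4],
  [[-0.008,0.0054,0],[0,0,0],-0.4],
  [[-0.016,0.011,0],[0,0,0],-0.4],
  [[-0.016,0.011,0],[0,0,0],-0.4],
  [[-0.016,0.011,0],[0,0,0],-0.4],
  [[-0.01,0.007,0.04],[0,0,0],-0.4],
  [[0,0,0.04],[0,0,0],-0.4],
  [[0,0,0.04],[0,0,0],-0.4],
])

```text
t: 9.32
ee_pos: [554.6, 101.5, 147.9]
orientation: [-0.933, -2.997, 0.002]
ft_force: [0.5, -0.7, -0.4]
width: 26.5
grasp_force: 0.0
```

Request:
servo_tool([
  [[-0.02,-0.03,0.03],[0,0,0],-0.4],
  [[-0.02,-0.03,0.03],[0,0,0],-0.4],
  [[-0.02,-0.03,0],[0,0,0],-0.4],
  [[-0.02,-0.03,0],[0,0,0],-0.4],
  [[0,-0.03,0],[0,0,0],-0.4],
  [[0,-0.03,0],[0,0,0],-0.4],
  [[0,0,0],[0,0,0],-0.4],
  [[0,0,0],[0,0,0],-0.4],
])

```text
t: 9.98
ee_pos: [480.7, -73.3, 200.9]
orientation: [0.939, 2.997, 0.0]
ft_force: [-0.5, 0.8, -0.5]
width: 26.3
grasp_force: 0.0
```

```bash
python3 m.py; python3 -c "
from h import *
im=grab('top');cv2.imwrite('pics/t5.png',cv2.resize(im['color'][120:370,220:480],(624,600)))"
```

```text
9.9833 [480.65393634 -73.27281235 200.87040437] [[ -37.45952634 -191.2591111 ]] [-0.54578549  0.83517044 -0.47860941]
scene 537 55.17485754611607 ((68.12486267089844, -2.327993392944336), (63.15920639038086, 100.93970489501953), 89.80715942382812) [ 17.40887442 -31.99967391 117.45463288  29.19578578]
top 2059 57.88607720944049 ((69.49787139892578, -5.583356857299805), (61.27907180786133, 100.05155181884766), 89.76399230957031) [ 20.02024256 -37.35618765 117.93142628  24.10463467]
```

View pics/t5.png

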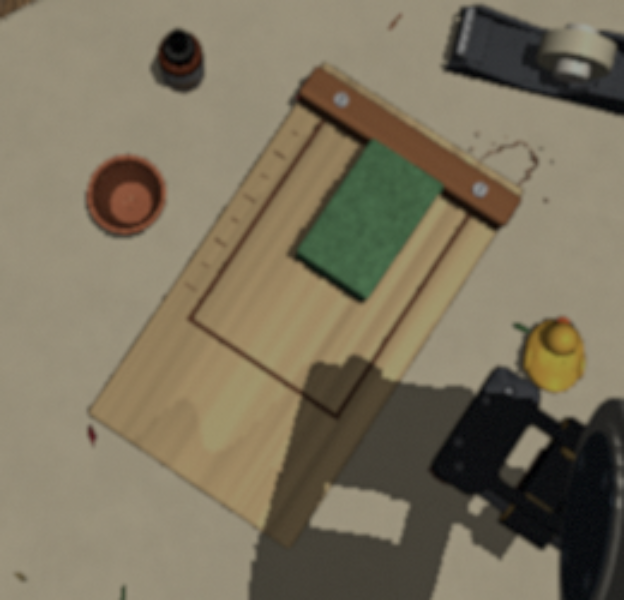

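The foam, from (300,255) to (440,185), lies square against the stop inside the outline. The duck (553,355), pot (125,195) and glue (180,60) all stand, and the arm is clear.

```bash
python3 -c "
from workcell import close_job
print(close_job())"
```

```text
the job is handed in; nothing more can be done
None
```

The foam was tipped over, lay flat inside the outline and was pushed square against the stop; the duck, pot and glue still stand in the last top picture, and the job is handed in with no verdict returned.

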